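Rock the tube block out of its cooler base

TASK

Free the metal tube block from its cooler base: first slide the retainer plate fully back off the block by its knob, then take the block by its handle and rock it side to side, lifting one end past its spring catch while the other stays down in the well, then the other end, rather than pulling it straight up. Finish while holding the block still and level just clear of the base, about two centimetres above the rim and over its well; nothing is put down or let go, and the timer, cold pack and marker pen beside it stay where they are.

Things in the scene. Friction and masses are not known exactly. Their poses are not given: they have to be found in the camera images.
- cooler_base: White tube cooler base, fixed, 90 (x) by 205 (y) mm, from y = -80 to +125 mm. Origin on the table under the centre of its rectangular well; z up; +y points to the end with the retainer's raised track (top 44.5 mm, guide rails to 52 mm). The well is 51 (x) by 114 (y) mm, its floor 8 mm and its rim 34 mm above the table, with a spring catch in each end wall
- catch_tip_a (a point): Tip of the spring catch in the well's +y end wall, 16.5 mm above the table: a wedge that juts 4 mm into the well, over the block's foot flange. About 6 to 9 N of lift at that end snaps the flange past it (both ends at once: about 20 N). Once the end's underside is 9 mm above the well floor the catch springs in beneath and carries that end, about 10 mm above the floor
- catch_tip_b (a point): Tip of the like catch in the -y end wall
- well_mouth (a point): Centre of the well's mouth, at the height of the rim (34 mm above the table); axes as the base
- retainer (a joint): Retainer plate: slides along the base's +y in guides, 0 = over the block's +y end (it then covers the last 7 mm of the block, 1.5 mm above it), 0.026 m = fully back against its stop. Starts between 0 and 0.004 m. About 2 N of friction; stays where it is left. Clear of the block from 0.010 m
- retainer_knob (a point): Middle of the grip of the retainer's round black knob: an upright knob 14 to 17 mm in diameter, from 49 to 77 mm above the table; this point is 65 mm above the table, on its axis. It moves with the plate
- block_handle (a point): Grip point of the tube block's black handle: an upright rounded post 30 (x) by 18 (y) mm, standing 56 mm above the block's top. The point lies on its axis, 74 mm above the block's underside, 18 mm below the handle's top, and 82 mm above the table while seated. Axes as the block's, which agree with the base's while seated
- block_end_a (a point): Middle of the lower edge of the block's +y end (the retainer's end): 56 mm along +y from the block's centre, at its underside; 8 mm above the table while seated
- block_end_b (a point): Middle of the lower edge of the block's -y end, 56 mm along -y from the block's centre, at its underside; 8 mm above the table while seated
- tube_block: Aluminium tube block with eight tube holes, about 0.4 kg: body 44 (x) by 102 (y) mm, top 36 mm above the underside; foot flange 48 (x) by 112 (y) mm, 4 mm thick, with 1 to 1.5 mm of play in the well. Origin at the centre of its underside, z up along the handle, y along its length. It can be held by the handle
- timer: Small digital timer lying beside the base's -y end, 60 x 64 x 18 mm; origin under its centre. Leave alone
- cold_pack: Flat rigid plastic cold pack lying on the robot's side of the base, 50 x 150 x 20 mm; origin under its centre. Leave alone
- marker: Marker pen lying on the far side of the base, 15 x 138 x 12 mm; origin under its centre. Leave alone
Mind the look-alikes: they are no part of the job. There is more than one size of the tube_block; the one meant has the size given above.

How it is judged:
By the outcome, as a careful person would: the job done as asked, in the order asked, and still so for the second after the job is handed in, while the arm keeps its last pose, push and grip.
It also fails if it takes over 43 s, if anything falls off the work surface, if the arm or the gripper's body presses on something with over 40 N, if the wrist force passes 120 N, or if a joint passes its speed limit or range.

ROBOT

A 6-joint arm with a two-finger parallel gripper is mounted at the origin on a cart in front of the work surface, level with it; the furniture and walls round the work are solid. World frame = base frame: x ahead of the robot, y to its left, z up, the work surface at z = 0. Lengths are in m, angles in rad, forces in N, time in s.
With the tool pointing down it reaches from about 0.425 to 0.95 m from the base axis. Payload 3.5 kg.
Tool frame: the origin (TCP) lies at the very end of the fingers, on their centre line; the grasp point (between the pads) lies 19 mm behind it; z points along the fingers, y is the direction in which the jaws open and shut (so a half turn about z gives the same grasp; the last joint's range is limited). The gripper opens to 85 mm and grips with 20 to 120 N. Pads are 22 mm wide; open, the fingers measure 114 mm over their backs; the gripper's body (76 mm by 85 mm) begins 54 mm behind the grasp point. The pads swing forward as they close: fully open they stand 13 mm farther back than shut.
Start: joints at [-1.413, 0.286, 1.577, -0, 1.279, -0.15], TCP at [0.205, -0.643, 0.231] pointing down, gripper open.
Joint ranges: [-2.77, 2.77], [-0.9, 2.22], [0.21, 2.48], [-1.53, 4.67], [0.24, 2.81], [-2.84, 2.84]. Speed limits (rad/s): [2.79, 2.79, 3.14, 3.14, 3.14, 3.14].

INTERFACE

Orientations are given as a unit quaternion [x, y, z, w].
In Python, from plant import ctrl, eyes, ticket gives the robot as it stands.
- The arm moves only by the tool send_rows, never from a script. Its arguments are lists of equal length, an entry for each row: "translation": the shift along the tool's x, y, z in units of 30 mm (1.0 is 30 mm), a list of three; "rotation": the turn, a rotation vector about the tool's x, y, z in units of 5 degrees (1.0 is 5 degrees), a list of three; "grip": the finger opening in mm, from 0 to 85.4. A call has 1 to 5 rows; each row shifts and turns the commanded pose from where the row before left it, along the tool's axes as they then stand; what a row does not reach is not made up. A row lasts 1/8 s, in which the tool goes at most 62.5 mm and 10.7 degrees, less where a joint would pass 70% of its speed; a pose out of reach is approached as far as the arm can. A call is refused whole if a number of a shift passes 1 or a number of a turn 1, either way. A call with a gripper value outside its range is refused whole. The fingers move at their own pace and stop on an object; "squeeze" is the grip in N (left out, the last holds). Time passes only in rows, so rows that do not move let the fingers close. It gives the time, the measured TCP pose, the force and the opening at its end, in the units of the state.
- ctrl.get_state(): the state, without advancing time (a new reading comes with each control period).
- eyes.read_camera(name): name is "side" or "top"; returns a dict with "image" (420x560x3 uint8, blue, green, red), "mtx" (3x3 intrinsics, pixels), "dist_coeffs" ([k1, k2, p1, p2, k3] as OpenCV has them; the pictures are not rectified), "xyz" and "orientation" of the camera in the world. Camera axes: x right, y down, z forward; pixel columns grow to the right and rows downward; lengths in m; the calibration is good to about 2 mm. A picture is of the moment at which its call begins. There is no depth.
- ticket.sign_off(): hands the job in, once; it reports no verdict.
The state is a dict: "time": time; "qpos": joint angles; "dq": joint speeds; "joint_efforts": joint torques, N m; "eef_pos": TCP position; "tcp_rot": TCP orientation; "contact_force": force on the tool from outside, world axes, zero at the start; "wrist_torque": the same for the moment, N m; "opening": opening from 0.0 (shut) to 1.0 (fully open).
Only numpy, scipy, OpenCV 4.12 (cv2) and the standard library are available. Lean on these libraries where they do the work, as an engineer would, in place of code of your own. Each camera call takes 0.05 s, during which the arm holds its last target. There are 200 camera calls.

## Working session

There is one attempt and no reset: what is moved stays moved. The work goes in short steps, Python scripts to look and compute and a tool call to move; the robot and the scene stay as the last step left them, time stands still between calls to the robot, and variables do not carry over. Pictures are saved under pics/ and viewed, about 8 in all and at most 12, crops included, and the job is handed in when it is done.

Besides the shell and the picture viewer there is one more tool, called after "Request:" as a command line: name --argument value ..., lists and objects as JSON in quotes. send_rows: Moves the arm, as the interface text tells. Its arguments: {"type":"object","properties":{"translation":{"type":"array"},"rotation":{"type":"array"},"grip":{"type":"array"},"squeeze":{"type":"number"}},"required":["translation","rotation","grip"]}

```bash
ls; mkdir -p pics; cat > h.py <<'E'
import numpy as np, cv2
from scipy.spatial.transform import Rotation as R
from plant import ctrl, eyes, ticket
def cam(n):
    c=eyes.read_camera(n); c['K']=np.array(c['mtx']);c['d']=np.array(c['dist_coeffs']);c['R']=R.from_quat(c['orientation']).as_matrix();c['p']=np.array(c['xyz']);return c
def ray(c,uv):
    u=cv2.undistortPoints(np.array([[uv]],float),c['K'],c['d'])[0,0]
    return c['R']@np.array([u[0],u[1],1])
def plane(c,uv,z):
    r=ray(c,uv); return c['p']+r*(z-c['p'][2])/r[2]
def proj(c,P):
    P=np.atleast_2d(P).astype(float); rv=cv2.Rodrigues(c['R'].T)[0]
    return cv2.projectPoints(P,rv,-c['R'].T@c['p'],c['K'],c['d'])[0][:,0]
E
python3 - <<'E'
from h import *
for n in('top','side'):
    c=cam(n); cv2.imwrite(f'pics/{n}0.png',c['image']); print(n,c['p'],c['R'].round(3).tolist(),c['K'].tolist())
s=ctrl.get_state();print(s)
E
```

```text
pics
top [ 0.41482569 -0.03740223  0.90971523] [[-0.017, -0.989, 0.145], [-0.999, 0.022, 0.037], [-0.04, -0.144, -0.989]] [[408.5040336018764, 0.0, 284.23104270523834], [0.0, 408.5040336018764, 212.67317953551583], [0.0, 0.0, 1.0]]
side [0.28965311 0.72609506 0.41431666] [[-0.951, -0.13, 0.281], [-0.31, 0.385, -0.869], [0.005, -0.914, -0.407]] [[460.1540911298904, 0.0, 279.28023812775746], [0.0, 460.1540911298904, 209.99993340423617], [0.0, 0.0, 1.0]]
{'time': 0.1, 'qpos': array([-1.41298393e+00,  2.87097313e-01,  1.57803737e+00, -2.09579274e-05,
        1.27860762e+00, -1.50004015e-01]), 'dq': array([-0.00080368, -0.0018862 , -0.00377666, -0.00085517,  0.00021728,
       -0.00023648]), 'joint_efforts': array([ 6.18972008e-04, -4.07296515e+01, -2.93699455e+01, -1.74267843e-04,
        3.42941661e-03, -1.70189089e-06]), 'eef_pos': array([ 0.20443605, -0.6426686 ,  0.23006834]), 'tcp_rot': array([ 9.88178458e-01,  1.53304206e-01, -1.42278092e-05, -1.07477902e-03]), 'contact_force': array([-0.09564174,  0.02932274,  1.1311619 ]), 'wrist_torque': array([ 0.0147001 ,  0.022962  , -0.04591234]), 'opening': 0.9962237271453906}
```

View pics/top0.png

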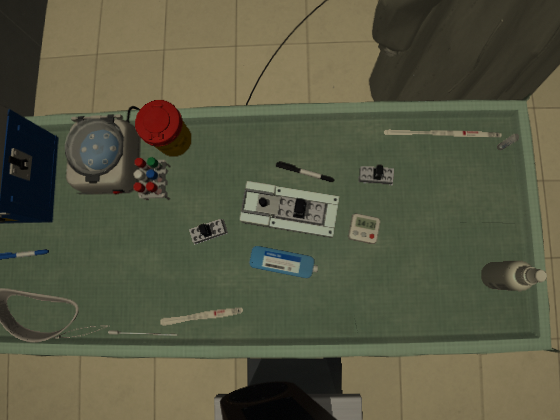

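View pics/side0.png

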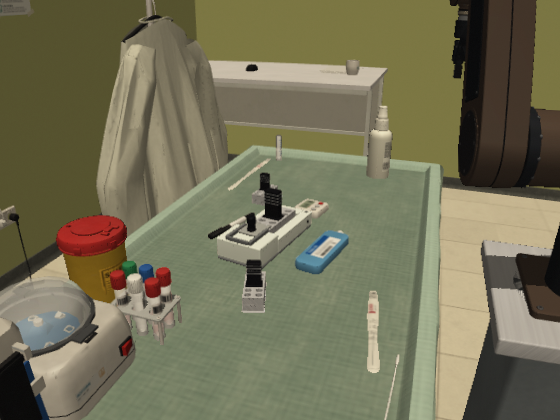

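Top view: the base runs left-right, with the knob near (263,202) and the handle near (301,208). In the side view the handle is near (272,203) and the knob near (251,222). Next I'll zoom in on both.

```bash
python3 - <<'E'
from h import *
a=cv2.imread('pics/top0.png')[170:245,230:350]; b=cv2.imread('pics/side0.png')[175:275,210:325]
a=cv2.resize(a,(600,375),interpolation=cv2.INTER_CUBIC)
b=cv2.resize(b,None,fx=2.2,fy=2.2,interpolation=cv2.INTER_CUBIC)
o=np.zeros((600,600,3),np.uint8);o[:375]=a;o[375:375+220,:253]=b
cv2.imwrite('pics/z0.png',o)
# knob/handle black masks
for n,(x0,y0,x1,y1) in dict(top=(240,180,340,240),side=(215,180,315,265)).items():
    im=cv2.imread(f'pics/{n}0.png')
    m=(im.max(2)<55).astype(np.uint8)[y0:y1,x0:x1]
    k,l,s,ce=cv2.connectedComponentsWithStats(m)
    for i in range(1,k):
        if s[i,4]>15: print(n,s[i,:2]+[x0,y0],s[i,2:],ce[i]+[x0,y0])
im=cv2.imread('pics/top0.png')
m=((im.min(2)>150)).astype(np.uint8); m[:170]=0;m[245:]=0;m[:,:232]=0;m[:,345:]=0
cs=cv2.findContours(m,0,1)[0];c=max(cs,key=cv2.contourArea)
r=cv2.minAreaRect(c);print(r,cv2.boxPoints(r))
E
```

```text
top [259 198] [10  9 69] [263.30434783 201.85507246]
top [293 198] [ 14  21 211] [299.79620853 208.06635071]
side [260 180] [ 23  40 569] [271.28295255 200.79964851]
side [246 213] [ 10  19 137] [250.86131387 221.91970803]
side [215 225] [16 12 76] [221.13157895 230.30263158]
side [246 260] [15  5 69] [253.39130435 262.08695652]Traceback (most recent call last):
  File "<stdin>", line 16, in <module>
ValueError: max() iterable argument is empty
```

View pics/z0.png

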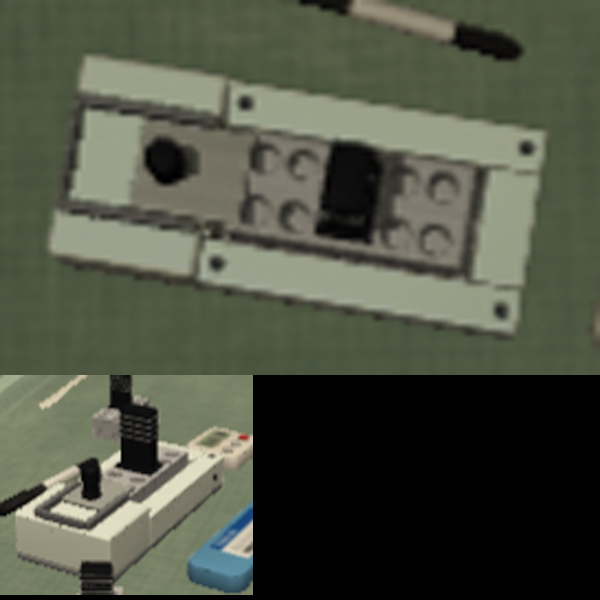

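Crop: rim corners at the -y end at crop px (545,131) and (515,335), rail corners at the +y end at (83,57) and (50,255), and the knob at (163,160).

```bash
python3 - <<'E'
from h import *
c=cam('top');s=cam('side')
f=lambda u,v:(230+u/5-.4,170+v/5-.4)
P=[plane(c,f(545,131),.034),plane(c,f(515,335),.034),plane(c,f(83,57),.052),plane(c,f(50,255),.052)]
L=np.array([[45,-80],[-45,-80],[45,125],[-45,125]])/1e3
W=np.array(P)[:,:2];print(W)
lc=L-L.mean(0);wc=W-W.mean(0)
yaw=np.arctan2((lc[:,0]*wc[:,1]-lc[:,1]*wc[:,0]).sum(),(lc*wc).sum())
r=np.array([[np.cos(yaw),-np.sin(yaw)],[np.sin(yaw),np.cos(yaw)]])
o=W.mean(0)-r@L.mean(0);print('yaw',np.degrees(yaw),'o',o,'res',W-(L@r.T+o))
def loc(p): return r.T@(p[:2]-o)
print('knob top view',loc(plane(c,(263.3,201.9),.066)),'side',loc(plane(s,(250.9,221.9),.063)))
def tri(a,b):
    r1=ray(c,a);r2=ray(s,b);A=np.c_[r1,-r2];t=np.linalg.lstsq(A,s['p']-c['p'],rcond=None)[0]
    p,q=c['p']+r1*t[0],s['p']+r2*t[1];return (p+q)/2,np.linalg.norm(p-q)
k=tri((263.3,201.9),(250.9,221.5));print(k,loc(k[0]))
# handle: side view main block centred (272.8,203.5); check proj
for z in(.1,.044):
    print(z,proj(c,np.r_[o,z]),proj(s,np.r_[o,z]))
w=r@[0,.06]+o
print(proj(c,np.r_[w,.077]),proj(s,np.r_[w,.077]),proj(s,np.r_[w,.049]))
E
```

```text
[[ 0.57722501 -0.12335332]
 [ 0.488713   -0.10734329]
 [ 0.6111755   0.07577027]
 [ 0.52534054  0.09016072]]
yaw -10.057759350585021 o [ 0.54668409 -0.03834563] res [[ 0.00020373  0.00162172]
 [ 0.00030863  0.00191408]
 [-0.00164715 -0.00110429]
 [ 0.00113479 -0.00243151]]
knob top view [0.00182667 0.07776413] side [0.00321786 0.08101146]
(array([0.56374431, 0.03854106, 0.06255143]), np.float64(0.002215178703695072)) [0.00337048 0.07868451]
0.1 [[299.72143654 205.68219489]] [[274.40456051 188.19886588]]
0.044 [[299.786433   209.88361926]] [[274.39042217 215.28088026]]
[[271.10393546 203.13358216]] [[258.36520352 210.80631029]] [[258.57911155 224.85375937]]
```

Request:
send_rows --translation '[[1, -1, 0], [1, -1, 0], [1, -1, 0], [1, -1, 0], [1, -1, 0]]' --rotation '[[0, 0, 0], [0, 0, 0], [0, 0, 0], [0, 0, 0], [0, 0, 0]]' --grip '[50, 50, 50, 50, 50]'

```text
time: 0.82
eef_pos: [0.3025, -0.4535, 0.2311]
tcp_rot: [0.988, 0.153, 0.0, -0.0]
contact_force: [0.5, 0.0, -0.8]
opening: 0.585
```

Request:
send_rows --translation '[[1, -1, 0], [1, -1, 0], [1, -1, 0], [1, -1, 0], [1, -1, 0]]' --rotation '[[0, 0, 0], [0, 0, 0], [0, 0, 0], [0, 0, 0], [0, 0, 0]]' --grip '[50, 50, 50, 50, 50]'

```text
time: 1.45
eef_pos: [0.3999, -0.2651, 0.2313]
tcp_rot: [0.988, 0.153, 0.0, 0.0]
contact_force: [0.5, -1.3, -1.0]
opening: 0.581
```

Request:
send_rows --translation '[[1, -1, 0], [1, -1, 0], [1, -1, 0], [1, -1, 0], [0, 0, 0]]' --rotation '[[0, 0, 1], [0, 0, 1], [0, 0, 1], [0, 0, 1], [0, 0, 1]]' --grip '[50, 50, 50, 50, 50]'

```text
time: 2.08
eef_pos: [0.4972, -0.1257, 0.2312]
tcp_rot: [0.998, -0.064, 0.0, -0.0]
contact_force: [-0.1, -0.0, -0.4]
opening: 0.585
```

```bash
cat >> h.py <<'E'
def go(target,yawdeg=None):
    "shift in tool units to target; needed turn about tool z in units"
    s=ctrl.get_state(); r=R.from_quat(s['tcp_rot']); m=r.as_matrix(); d=np.array(target)-s['eef_pos']
    print('t',round(s['time'],2),'p',s['eef_pos'].round(4),'d units',(m.T@d/.03).round(2),'F',np.round(s['contact_force'],1),'T',np.round(s['wrist_torque'],2),'open mm',round(s['opening']*85.4,1))
    if yawdeg is not None:
        g=R.from_matrix(np.array([[np.cos(a:=np.radians(yawdeg)),np.sin(a),0],[np.sin(a),-np.cos(a),0],[0,0,-1]]))
        print('turn units',(np.degrees((r.inv()*g).as_rotvec())/5).round(2),'rotated-frame units',(g.as_matrix().T@d/.03).round(2))
E
python3 -c "
from h import *
go([.5625,.0385,.12],-10)"
```

```text
t 2.08 p [ 0.4972 -0.1257  0.2312] d units [ 1.46 -5.7   3.71] F [-0.1 -0.  -0.4] T [ 0.03 -0.   -0.03] open mm 50.0
turn units [-0.01  0.    0.54] rotated-frame units [ 1.19 -5.77  3.71]
```

Request:
send_rows --translation '[[0.24, -1, 0], [0.24, -1, 0.4], [0.24, -1, 0.6], [0.24, -1, 0.7], [0.23, -1, 0.7]]' --rotation '[[0, 0, 0.54], [0, 0, 0], [0, 0, 0], [0, 0, 0], [0, 0, 0]]' --grip '[50, 50, 50, 50, 50]'

```text
time: 2.7
eef_pos: [0.5564, 0.0151, 0.1587]
tcp_rot: [0.996, -0.088, 0.0, 0.0]
contact_force: [0.2, -0.3, -0.2]
opening: 0.584
```

Request:
send_rows --translation '[[0, -0.77, 0.6], [0, 0, 0.71], [0, 0, 0]]' --rotation '[[0, 0, 0], [0, 0, 0], [0, 0, 0]]' --grip '[50, 50, 50]'

```text
time: 3.08
eef_pos: [0.5584, 0.0374, 0.1178]
tcp_rot: [0.996, -0.087, -0.002, -0.0]
contact_force: [0.2, -0.1, 0.0]
opening: 0.587
```

```bash
python3 - <<'E'
from h import *
go([.5625,.0385,.053],-10)
t=cam('top')['image'];s=cam('side')['image']
o=np.zeros((600,800,3),np.uint8)
o[:375]=0;o[:375,:600]=cv2.resize(t[170:245,230:350],(600,375),interpolation=cv2.INTER_CUBIC)
o[:600,400:]=cv2.resize(s[150:270,210:290],(400,600),interpolation=cv2.INTER_CUBIC)
cv2.imwrite('pics/z1.png',o)
E
```

```text
t 3.08 p [0.5584 0.0374 0.1178] d units [ 0.14 -0.06  2.16] F [ 0.2 -0.1  0. ] T [ 0.05 -0.01  0.05] open mm 50.1
turn units [ 0.    0.06 -0.01] rotated-frame units [ 0.13 -0.06  2.16]
```

View pics/z1.png

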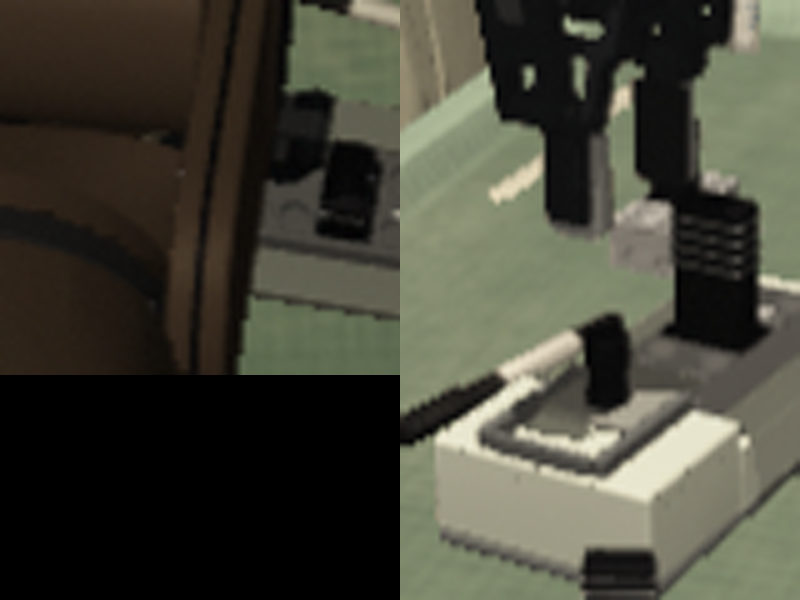

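Crop: the fingertips straddle the knob about 45 mm above it. The tip midpoint is at column 620 and the knob at 607, which matches the planned +4 mm in x. Descending.

Request:
send_rows --translation '[[0.13, -0.06, 0.5], [0, 0, 0.6], [0, 0, 0.6], [0, 0, 0.46], [0, 0, 0]]' --rotation '[[0, 0, 0], [0, 0, 0], [0, 0, 0], [0, 0, 0], [0, 0, 0]]' --grip '[50, 50, 50, 50, 50]'

```text
time: 3.8
eef_pos: [0.5629, 0.0381, 0.0531]
tcp_rot: [0.996, -0.088, -0.002, -0.0]
contact_force: [-0.2, -0.5, -0.1]
opening: 0.582
```

Request:
send_rows --translation '[[0, 0, 0], [0, 0, 0], [0, 0, 0], [0, 0, 0], [0, 0, 0]]' --rotation '[[0, 0, 0], [0, 0, 0], [0, 0, 0], [0, 0, 0], [0, 0, 0]]' --grip '[8, 8, 8, 8, 8]' --squeeze 30

```text
time: 4.42
eef_pos: [0.5655, 0.0413, 0.0564]
tcp_rot: [0.996, -0.089, 0.002, -0.003]
contact_force: [1.9, 11.2, 0.4]
opening: 0.18
```

```bash
python3 - <<'E'
from h import *
go([.5625,.0385,.053],-10)
s=cam('side')['image']
cv2.imwrite('pics/z2.png',cv2.resize(s[150:270,200:300],(500,600),interpolation=cv2.INTER_CUBIC))
E
```

```text
t 4.42 p [0.5655 0.0413 0.0564] d units [-0.08  0.11  0.11] F [ 1.9 11.2  0.4] T [ 1.74 -0.35  0.07] open mm 15.4
turn units [-0.08 -0.03 -0.04] rotated-frame units [-0.08  0.11  0.11]
```

View pics/z2.png

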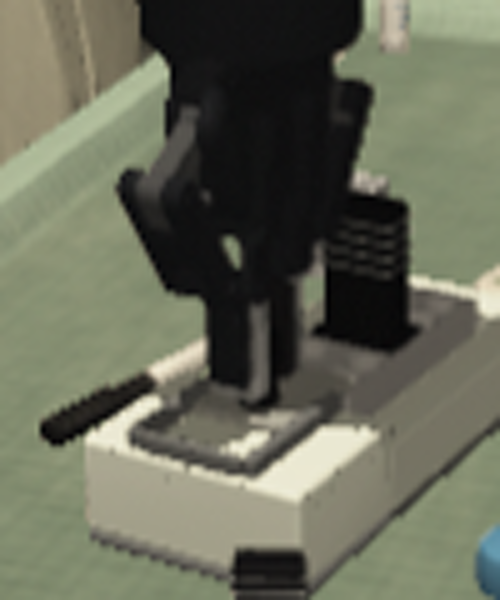

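The pads hold the knob (opening 15.4 mm). Sliding the retainer back.

Request:
send_rows --translation '[[0, -0.2, 0], [0, -0.2, 0], [0, -0.2, 0], [0, -0.2, 0], [0, 0, 0]]' --rotation '[[0, 0, 0], [0, 0, 0], [0, 0, 0], [0, 0, 0], [0, 0, 0]]' --grip '[8, 8, 8, 8, 8]' --squeeze 40

```text
time: 5.1
eef_pos: [0.5695, 0.0622, 0.0563]
tcp_rot: [0.996, -0.088, 0.001, -0.0]
contact_force: [-1.3, 0.1, 5.9]
opening: 0.175
```

```bash
python3 -c "
from h import *
go([.5675,.0651,.053],-10)"
```

```text
t 5.1 p [0.5695 0.0622 0.0563] d units [-0.08 -0.08  0.11] F [-1.3  0.1  5.9] T [ 0.02  0.06 -0.04] open mm 14.9
turn units [-0.01 -0.02 -0.01] rotated-frame units [-0.08 -0.08  0.11]
```

Request:
send_rows --translation '[[0, -0.1, 0], [0, -0.1, 0], [0, -0.07, 0], [0, 0, 0]]' --rotation '[[0, 0, 0], [0, 0, 0], [0, 0, 0], [0, 0, 0]]' --grip '[8, 8, 8, 8]'

```text
time: 5.6
eef_pos: [0.5705, 0.0673, 0.0562]
tcp_rot: [0.996, -0.087, 0.0, 0.002]
contact_force: [-2.9, -8.9, 6.8]
opening: 0.176
```

```bash
python3 - <<'E'
from h import *
go([.5675,.0651,.053],-10)
s=cam('side')['image']
cv2.imwrite('pics/z3.png',cv2.resize(s[150:270,200:300],(500,600),interpolation=cv2.INTER_CUBIC))
E
```

```text
t 5.6 p [0.5705 0.0673 0.0562] d units [-0.09  0.09  0.11] F [-2.9 -8.9  6.8] T [-1.38  0.44 -0.01] open mm 15.1
turn units [ 0.06 -0.01  0.  ] rotated-frame units [-0.09  0.09  0.11]
```

View pics/z3.png

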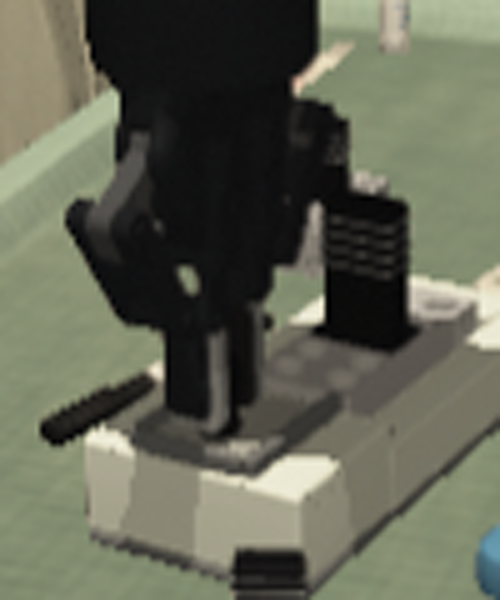

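The plate moved about 26 mm and now meets its stop (8.9 N reaction). I'll let go of the knob, rise, and go to the handle.

Request:
send_rows --translation '[[0, 0.07, 0], [0, 0, 0], [0, 0, -0.5], [0, 0, -1], [0, 0, -1]]' --rotation '[[0, 0, 0], [0, 0, 0], [0, 0, 0], [0, 0, 0], [0, 0, 0]]' --grip '[50, 50, 50, 50, 50]'

```text
time: 6.28
eef_pos: [0.5696, 0.0679, 0.1317]
tcp_rot: [0.996, -0.088, 0.0, -0.0]
contact_force: [0.2, -0.3, 0.1]
opening: 0.585
```

```bash
python3 -c "
from h import *
go([.5485,-.0375,.13],-10)"
```

```text
t 6.28 p [0.5696 0.0679 0.1317] d units [-0.08  3.58  0.06] F [ 0.2 -0.3  0.1] T [-0.   -0.04  0.02] open mm 50.0
turn units [-0.   -0.   -0.01] rotated-frame units [-0.08  3.58  0.06]
```

Request:
send_rows --translation '[[0, 0.9, 0], [-0.08, 0.9, 0], [0, 0.9, 0], [0, 0.88, 0], [0, 0, 0]]' --rotation '[[0, 0, 0], [0, 0, 0], [0, 0, 0], [0, 0, 0], [0, 0, 0]]' --grip '[50, 50, 50, 50, 50]'

```text
time: 6.9
eef_pos: [0.5487, -0.0388, 0.1312]
tcp_rot: [0.996, -0.089, 0.001, -0.0]
contact_force: [0.8, -0.4, 0.4]
opening: 0.585
```

```bash
python3 - <<'E'
from h import *
go([.5485,-.0375,.063],-10)
s=cam('side')['image']
cv2.imwrite('pics/z4.png',cv2.resize(s[150:270,200:300],(500,600),interpolation=cv2.INTER_CUBIC))
E
```

```text
t 6.9 p [ 0.5487 -0.0388  0.1312] d units [-0.02 -0.04  2.27] F [ 0.8 -0.4  0.4] T [-0.01  0.02  0.03] open mm 49.9
turn units [-0.   -0.02 -0.04] rotated-frame units [-0.01 -0.04  2.27]
```

View pics/z4.png

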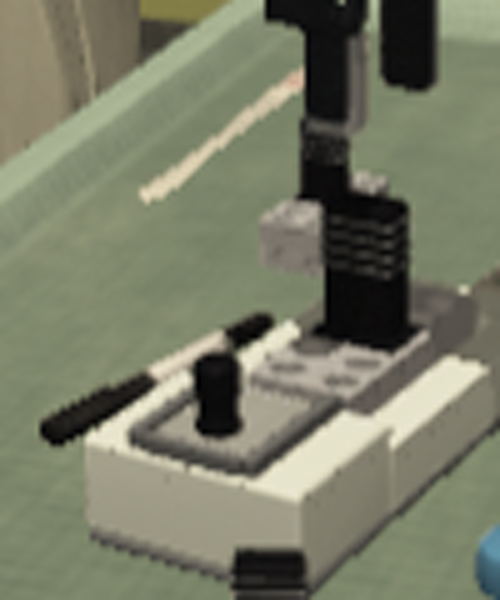

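The retainer is fully back with the plate off the block. The finger midpoint is near column 370 and the handle near 367, so they line up. Descending to grip.

Request:
send_rows --translation '[[0, -0.04, 0.5], [0, 0, 0.6], [0, 0, 0.6], [0, 0, 0.57], [0, 0, 0]]' --rotation '[[0, 0, 0], [0, 0, 0], [0, 0, 0], [0, 0, 0], [0, 0, 0]]' --grip '[50, 50, 50, 50, 50]'

```text
time: 7.58
eef_pos: [0.547, -0.0362, 0.0596]
tcp_rot: [0.996, -0.088, -0.002, -0.0]
contact_force: [0.4, -0.7, -0.4]
opening: 0.586
```

Request:
send_rows --translation '[[0, 0, 0], [0, 0, 0], [0, 0, 0], [0, 0, 0], [0, 0, 0]]' --rotation '[[0, 0, 0], [0, 0, 0], [0, 0, 0], [0, 0, 0], [0, 0, 0]]' --grip '[10, 10, 10, 10, 10]' --squeeze 100

```text
time: 8.2
eef_pos: [0.5495, -0.0361, 0.0632]
tcp_rot: [0.996, -0.088, 0.001, -0.001]
contact_force: [0.6, 5.4, 5.2]
opening: 0.199
```

```bash
python3 -c "
from h import *
go([.5485,-.0375,.063],-10)"
```

```text
t 8.2 p [ 0.5495 -0.0361  0.0632] d units [-0.02  0.05  0.01] F [0.6 5.4 5.2] T [ 0.79 -0.09 -0.14] open mm 17.0
turn units [-0.01 -0.02 -0.02] rotated-frame units [-0.02  0.05  0.01]
```

Handle gripped (17 mm opening, near-zero load). Now I'll lift end a, pivoting about end b's lower edge.

```bash
cat >> h.py <<'E'
REFP=np.array([.5495,-.0361,.0632])
def ends():
    "block ends from TCP pose in base axes (mm): y, height above well floor"
    s=ctrl.get_state(); a=np.radians(-10)
    B=np.array([[np.cos(a),-np.sin(a),0],[np.sin(a),np.cos(a),0],[0,0,1]])
    Rt=R.from_quat(s['tcp_rot']).as_matrix(); R0=B@np.diag([1,-1,-1])
    dR=B.T@(Rt@R0.T)@B; dp=B.T@(s['eef_pos']-REFP)
    for n,y in(('a',56),('b',-56)):
        print(n,(dp*1e3+dR@np.array([0,y,-55])+[0,0,55]).round(1))
    print('tilt deg',np.degrees(R.from_matrix(dR).as_rotvec()).round(2),'t',round(s['time'],2),'F',np.round(s['contact_force'],1),'T',np.round(s['wrist_torque'],2),'open',round(s['opening']*85.4,1))
E
python3 -c "
from h import *
ends()"
```

```text
a [ 0.2 56.   0. ]
b [ -0.  -56.   -0.1]
tilt deg [ 0.07 -0.11 -0.09] t 8.2 F [0.6 5.4 5.2] T [ 0.79 -0.09 -0.14] open 17.0
```

Request:
send_rows --translation '[[0, 0.07, -0.06], [0, 0.07, -0.065], [0, 0.07, -0.07], [0, 0, 0], [0, 0, 0]]' --rotation '[[0.43, 0, 0], [0.43, 0, 0], [0.43, 0, 0], [0, 0, 0], [0, 0, 0]]' --grip '[10, 10, 10, 10, 10]'

```text
time: 8.82
eef_pos: [0.5483, -0.0425, 0.069]
tcp_rot: [0.994, -0.088, 0.006, -0.057]
contact_force: [0.7, 6.0, 5.7]
opening: 0.196
```

```bash
python3 -c "
from h import *
ends()"
```

```text
a [ 0.2 55.5 12.6]
b [ -0.1 -55.8  -0.2]
tilt deg [ 6.57 -0.09 -0.12] t 8.82 F [0.7 6.  5.7] T [ 0.93 -0.07 -0.11] open 16.7
```

End a is at 12.6 mm and end b is still down. Now end b, pivoting about end a.

Request:
send_rows --translation '[[0, -0.07, -0.065], [0, -0.07, -0.07], [0, -0.07, -0.07], [0, 0, 0], [0, 0, 0]]' --rotation '[[-0.43, 0, 0], [-0.43, 0, 0], [-0.43, 0, 0], [0, 0, 0], [0, 0, 0]]' --grip '[10, 10, 10, 10, 10]'

```text
time: 9.45
eef_pos: [0.5484, -0.0362, 0.0737]
tcp_rot: [0.996, -0.088, 0.0, -0.001]
contact_force: [1.0, 5.6, -1.8]
opening: 0.197
```

```bash
python3 - <<'E'
from h import *
ends()
s=cam('side')['image']
cv2.imwrite('pics/z5.png',cv2.resize(s[150:270,200:320],(600,600),interpolation=cv2.INTER_CUBIC))
E
```

```text
a [-1.  55.8 10.7]
b [ -1.2 -56.2  10.4]
tilt deg [ 0.15  0.01 -0.12] t 9.45 F [ 1.   5.6 -1.8] T [ 1.24 -0.44 -0.05] open 16.8
```

View pics/z5.png

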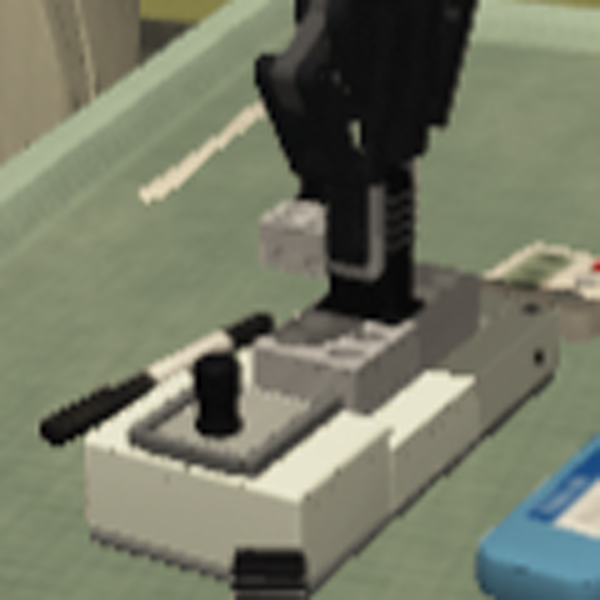

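Picture: the block stands about a centimetre proud and looks level. I'll raise end b a little more, to be certain its catch is passed.

Request:
send_rows --translation '[[0, -0.05, -0.06], [0, -0.05, -0.06], [0, 0, 0]]' --rotation '[[-0.3, 0, 0], [-0.3, 0, 0], [0, 0, 0]]' --grip '[10, 10, 10]'

```text
time: 9.88
eef_pos: [0.5487, -0.0335, 0.0766]
tcp_rot: [0.996, -0.088, -0.002, 0.025]
contact_force: [3.2, 4.1, -5.5]
opening: 0.198
```

```bash
python3 -c "
from h import *
ends()"
```

```text
a [-1.2 55.6 10.7]
b [ -1.4 -56.3  16.3]
tilt deg [-2.89  0.01 -0.12] t 9.88 F [ 3.2  4.1 -5.5] T [ 1.08 -0.73 -0.17] open 16.9
```

Request:
send_rows --translation '[[0, 0.05, -0.05], [0, 0.05, -0.05], [0, 0, 0]]' --rotation '[[0.29, 0, 0], [0.29, 0, 0], [0, 0, 0]]' --grip '[10, 10, 10]'

```text
time: 10.25
eef_pos: [0.5482, -0.0364, 0.0798]
tcp_rot: [0.996, -0.089, -0.0, -0.001]
contact_force: [2.9, 6.0, -6.0]
opening: 0.199
```

```bash
python3 -c "
from h import *
ends()"
```

```text
a [-1.1 55.6 16.7]
b [ -1.5 -56.4  16.5]
tilt deg [ 0.13  0.02 -0.21] t 10.25 F [ 2.9  6.  -6. ] T [ 1.48 -0.82 -0.1 ] open 17.0
```

Request:
send_rows --translation '[[0.04, -0.05, -0.1], [0, 0, -0.25], [0, 0, -0.35], [0, 0, -0.25], [0, 0, 0]]' --rotation '[[0, 0, 0], [0, 0, 0], [0, 0, 0], [0, 0, 0], [0, 0, 0]]' --grip '[10, 10, 10, 10, 10]'

```text
time: 10.88
eef_pos: [0.5507, -0.0364, 0.111]
tcp_rot: [0.996, -0.088, 0.001, 0.001]
contact_force: [0.7, -0.8, -3.6]
opening: 0.201
```

Request:
send_rows --translation '[[0, 0, 0], [0, 0, 0], [0, 0, 0]]' --rotation '[[0, 0, 0], [0, 0, 0], [0, 0, 0]]' --grip '[10, 10, 10]'

```text
time: 11.25
eef_pos: [0.5497, -0.0358, 0.1091]
tcp_rot: [0.996, -0.088, -0.0, 0.001]
contact_force: [-0.4, 0.6, -3.8]
opening: 0.202
```

```bash
python3 - <<'E'
from h import *
ends()
s=cam('side')['image'];t=cam('top')['image']
o=np.zeros((600,800,3),np.uint8)
o[:,:480]=cv2.resize(s[120:270,205:325],(480,600),interpolation=cv2.INTER_CUBIC)
o[:240,480:]=cv2.resize(t[150:260,225:372],(320,240))
cv2.imwrite('pics/z6.png',o)
E
```

```text
a [ 0.2 56.2 45.8]
b [  0.1 -55.8  46. ]
tilt deg [-0.1   0.04 -0.06] t 11.25 F [-0.4  0.6 -3.8] T [ 0.04  0.01 -0.04] open 17.3
```

View pics/z6.png

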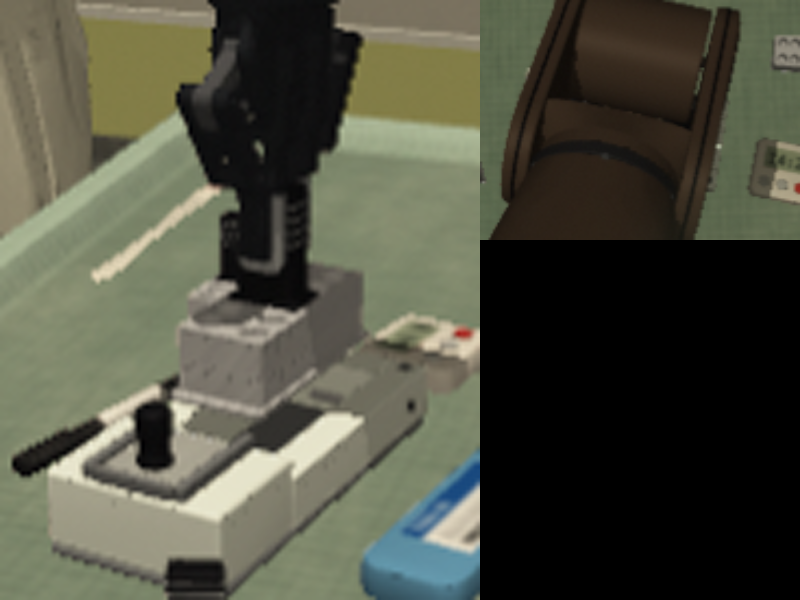

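The block hangs free and level over the well. Its underside is about 20 mm above the rim, the load equals its weight (3.8 N), and the neighbours haven't moved. Handing in.

```bash
python3 -c "
from h import *
ends(); print(np.abs(ctrl.get_state()['dq']).max()); print(ticket.sign_off())"
```

```text
a [ 0.3 56.2 45.9]
b [  0.2 -55.8  46.1]
tilt deg [-0.1   0.03 -0.06] t 11.35 F [-0.2  0.  -4.2] T [-0.01  0.01  0.02] open 16.9
0.0029945087987597084
the job is handed in; nothing more can be done
None
```

The tube block is free of its base and I've handed the job in at about 11.4 s, still holding the block by its handle.

- **Retainer:** I slid it back by its knob, about 26 mm of travel, until the stop pushed back with about 9 N. A picture taken afterwards shows it clear of the block.
- **Rocking:** I lifted the +y end to 12.6 mm while the −y end stayed on the well floor. I then lifted the −y end past its catch to about 16 mm while the +y end stayed about 10.7 mm up, at catch height, and lifted the block straight up.

**Last checks:**
- Both ends are about 46 mm above the well floor, which is about 20 mm above the rim.
- Tilt is about 0.1°, and the block is within 0.5 mm of its seated x and y.
- The wrist load is about 4 N, which is just the block's weight, and the arm is still.

The block's heights and tilt come from the tool pose, assuming the handle did not slip in the grip; the last side picture agrees with them. In that picture the timer, cold pack and marker look unmoved, though only partly in view; I did not measure their positions. The arm blocked the top camera's view of the base. When the −y end first came up, it read about 10.4 mm instead of the 12.6 mm I had aimed for. I raised that end further until it was clearly past its catch before lifting.

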